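Index the dividing table to the next hole

TASK

The next mark on the wooden pot is due: with a fingertip, press the red indexing plunger in and, keeping it pressed, turn the blue table clockwise (seen from above) to the very next hole, then let the plunger spring fully up so that the table is locked there. Grip nothing, do not touch the pot, which must ride round still standing on the middle of the table, and leave the other things on the bench where they are.

Things in the scene. Friction and masses are not known exactly. Their poses are not given: they have to be found in the camera images.
- divider: dividing table, bolted down: round aluminium index plate (336 mm across, top 50 mm above the work surface) on a green foot 344 mm across. Twelve black holes, 30 degrees apart, on a black ring slot of radius 140 mm. Origin on the turning axis at the work surface, z up. A post 160 mm high with a brass scribing point stands about opposite the plunger, 192 mm from the axis
- turntable (a joint): angle of the blue turning part, rad: 0 at the start, growing clockwise seen from above; the next hole clockwise is at 0.524. It turns stiffly (about 0.15 N m) and stays where it is left; with the plunger up in a hole it is locked, with about 0.01 rad of play. Its arm, 72 mm wide, top 66 mm above the work surface, reaches 185 mm from the axis and carries the plunger
- plunger (a joint): how far the plunger is pressed in, m: 0 up (locked), 0.013 at its lower stop. Spring: 5 N to start, 11 N at the stop. Pressed in 9 mm or more, its domed collar is clear below the plate and the arm can turn. Let go between holes, it stays about 9 mm in; let go within about 4 mm of a hole (measured at the plunger), it springs up into it and centres the arm
- plunger_top (a point): centre of the top of the red plunger button, a flat disc 44 mm across, 140 mm from the axis, 82 mm above the work surface when up; it goes down and round with the plunger. Two upright yellow cheeks on the arm, 54 mm apart inside, 46 mm long radially, tops 94 mm above the work surface, stand either side of it: a fingertip on the button goes between them and pushes the arm round by them
- next_hole (a point): centre of the hole in the fixed plate that the plunger must go to, at the plate's top: the next hole clockwise from the start, 140 mm from the axis
- faceplate (a point): centre of the top of the blue faceplate (200 mm across), on the turning axis, 64 mm above the work surface; turns with it
- workpiece_pot: lidded wooden pot, 104 mm across and 80 mm high, standing loose on the middle of the faceplate; origin at the centre of its underside; it rides round with the faceplate
- finished_pot: finished lidded wooden pot, 120 mm across, 95 mm high; origin at the centre of its underside; bystander
- turned_bowl: open pale wooden bowl, 140 mm across, 50 mm high; origin at the centre of its underside; bystander
- glue_bottle: white glue bottle with a yellow cap, 48 mm across, 130 mm high, standing beside the dividing table; origin at the centre of its underside; bystander
- varnish_tin: white and orange tin, 72 mm across, 85 mm high, standing beside the dividing table; origin at the centre of its underside; bystander
- sanding_block: cork sanding block 90 x 55 x 35 mm; origin at the centre of its underside; bystander
- screwdriver: red-handled screwdriver, about 200 mm long, lying flat; bystander
- wood_knob: turned dark wooden knob, 44 mm across, 45 mm high; origin at the centre of its underside; bystander
Not all that is in view belongs to the job. Leave any purple or yellow look-alike of the workpiece_pot alone.

How it is judged:
By the outcome, as a careful person would: the job done as asked, in the order asked, and still so for the second after the job is handed in, with the robot touching nothing.
It also fails if it takes over 37 s, if anything falls off the work surface, if the arm or the gripper's body presses on something with over 40 N, if the wrist force passes 120 N, or if a joint passes its speed limit or range.

ROBOT

A 6-joint arm with a two-finger parallel gripper is mounted at the origin on the work surface. World frame = base frame: x ahead of the robot, y to its left, z up, the work surface at z = 0. Lengths are in m, angles in rad, forces in N, time in s.
With the tool pointing down it reaches from about 0.425 to 0.925 m from the base axis. Payload 12.5 kg.
Tool frame: the origin (TCP) lies midway between the tips of the shut fingers; the grasp point (between the pads) lies 19 mm behind it; z points along the fingers, x is the direction in which the jaws open and shut, and the axes are right-handed (so a half turn about z gives the same grasp; the last joint's range is limited). The gripper opens to 85 mm and grips with 20 to 120 N. Pads are 22 mm wide; open, the fingers measure 114 mm over their backs; the gripper's body (76 mm by 85 mm) begins 54 mm behind the grasp point. The pads swing forward as they close: fully open they stand 13 mm farther back than shut.
Start: joints at [-1.285, 0.491, 1.559, -0, 1.092, -0.106], TCP at [0.239, -0.578, 0.231] pointing down, gripper open.
Joint ranges: [-3.1, 3.1], [-0.84, 2.19], [0.05, 2.79], [-1.13, 4.28], [0.06, 2.93], [-2.69, 2.69]. Speed limits (rad/s): [2.22, 2.22, 2.79, 3.14, 3.14, 3.14].

INTERFACE

Orientations are given as a rotation vector (axis times angle).
In Python, from workcell import arm, capture, trace, mark_of gives the robot as it stands.
- The arm moves only by the tool move_arm, never from a script. Its argument "increments" is one flat list of numbers, 5 for each row, row after row: the shift along the tool's x, y, z in cm, then the turn about the tool's z in rad, then the finger opening in cm, from 0 to 8.54. In form: [x, y, z, spin, fingers, x, y, z, spin, fingers, ...]. A call has 1 to 8 rows; each row shifts and turns the commanded pose from where the row before left it, along the tool's axes as they then stand; what a row does not reach is not made up. A row lasts 1/8 s, in which the tool goes at most 62.5 mm and 10.7 degrees, less where a joint would pass 70% of its speed; a pose out of reach is approached as far as the arm can. A call with a gripper value outside its range is refused whole. The fingers move at their own pace and stop on an object; the grip force is fixed at half the most. Time passes only in rows, so rows that do not move let the fingers close. It gives the time, the measured TCP pose, the force and the opening at its end, in the units of the state.
- arm.read_state(): the state, without advancing time (a new reading comes with each control period).
- capture(name): name is "scene" or "top" or "wrist"; returns a dict with "frame" (384x512x3 uint8, red, green, blue), "fx", "fy", "cx", "cy" (pixels), "position" and "orientation" of the camera in the world. Camera axes: x right, y down, z forward; pixel columns grow to the right and rows downward; lengths in m; the calibration is good to about 2 mm. A picture is of the moment at which its call begins. There is no depth.
- arm.close_job(): hands the job in, once; it reports no verdict.
Trained networks look in a picture, given as the dict that the camera call returned (one of the last four; its "shot" number tells which), for a name from the list of things; names that differ only in an ending like _2 or _b are one class to them, and where a whole thing is asked for, a point or a joint stands for the part that bears it (a point fixed in the world has none). Each returns a list of dicts, best first, with "p" (0 to 1); they miss things now and then, are a little off and sometimes report something else, mostly with a low value. They report only what shows in the picture. A call takes as long as a camera call. They do not tell look-alikes from the thing itself.
- trace(label, picture): "pixels" (384x512 bool, what is visible of it) and "point" ([column, row] in pixels, amid what is visible of it).
- mark_of(label, picture): "point" ([column, row] in pixels: a listed point, or the origin of a listed thing).
The state is a dict: "time": time; "joint_pos": joint angles; "dq": joint speeds; "tau": joint torques, N m; "tcp_pos": TCP position; "tcp_rot": TCP orientation; "ft_force": force on the tool from outside, world axes, zero at the start; "torque": the same for the moment, N m; "grip_width": finger opening in m.
Only numpy, scipy, OpenCV 4.12 (cv2) and the standard library are available. Lean on these libraries where they do the work, as an engineer would, in place of code of your own. Each camera call takes 0.05 s, during which the arm holds its last target.

## Working session

There is one attempt and no reset: what is moved stays moved. The work goes in short steps, Python scripts to look and compute and a tool call to move; the robot and the scene stay as the last step left them, time stands still between calls to the robot, and variables do not carry over. Pictures are saved under pics/ and viewed, and the job is handed in when it is done.

Besides the shell and the picture viewer there is one more tool, called after "Call:" as name(argument=value, ...) on one line, values as JSON. move_arm: Moves the arm, as the interface text tells. Its arguments: {"type":"object","properties":{"increments":{"type":"array","items":{"type":"number"}}},"required":["increments"]}

```bash
ls; mkdir -p pics; cat > h.py <<'E'
import numpy as np,cv2
from scipy.spatial.transform import Rotation as R
from workcell import arm,capture,trace,mark_of
def rot(o):
    o=np.array(o,float)
    return o if o.shape==(3,3) else (R.from_rotvec(o).as_matrix() if o.size==3 else R.from_quat(o).as_matrix())
def ray(p,c):
    d=np.array([(p[0]-c['cx'])/c['fx'],(p[1]-c['cy'])/c['fy'],1.])
    return np.array(c['position']),rot(c['orientation'])@d
def atz(p,c,z):
    o,d=ray(p,c); return o+d*(z-o[2])/d[2]
def proj(X,c):
    q=rot(c['orientation']).T@(np.array(X)-np.array(c['position']))
    return [c['fx']*q[0]/q[2]+c['cx'],c['fy']*q[1]/q[2]+c['cy']]
def save(c,n,s=1.5):
    f=cv2.resize(c['frame'][:,:,::-1],None,fx=s,fy=s); cv2.imwrite('pics/'+n,f)
E
python3 - <<'E'
from h import *
print(arm.read_state())
for n in ['scene','top']:
    c=capture(n); save(c,n+'1.png'); print(n,c['position'],c['orientation'],c['fx'])
    for l,z in [('plunger_top',.082),('next_hole',.05),('faceplate',.064),('divider',0),('workpiece_pot',.064),('glue_bottle',0),('varnish_tin',0)]:
        for m in mark_of(l,c)[:3]: print(l,m['p'],np.round(m['point'],1),np.round(atz(m['point'],c,z),4))
E
```

```text
pics
{'time': 0.0, 'joint_pos': array([-1.28460609e+00,  4.91574173e-01,  1.55947246e+00,  7.75254721e-06,
        1.09171042e+00, -1.05612393e-01]), 'dq': array([ 0.00140408, -0.00116144, -0.00154337, -0.00175841,  0.00098245,
        0.00050625]), 'tau': array([-1.72849097e-03, -6.18454242e+01, -2.61598384e+01, -1.31332649e-04,
        4.02534613e-03,  1.23121848e-05]), 'tcp_pos': array([ 0.23860716, -0.57740235,  0.23071074]), 'tcp_rot': array([-2.61072857e+00,  1.74613298e+00,  1.39741395e-03]), 'ft_force': array([-0.36665683,  0.45235469,  0.74626557]), 'torque': array([-0.01386017, -0.03248479, -0.04502405]), 'grip_width': 0.08532073766525926}
scene [1.04431286 0.8157788  0.93031926] [-0.70647615 -2.55852255  1.16184394] 418.7353969677067
plunger_top 0.63 [252.4 176.7] [ 0.49   -0.0926  0.082 ]
next_hole 0.65 [263.  197.4] [ 0.494  -0.0194  0.05  ]
faceplate 0.94 [217.4 203.6] [ 0.6392 -0.0519  0.064 ]
divider 0.86 [221.7 215.9] [ 0.6241 -0.0571  0.    ]
workpiece_pot 0.83 [290.5 184.9] [ 0.3929 -0.0135  0.064 ]
workpiece_pot 0.78 [234.8 295.3] [0.7562 0.2689 0.064 ]
workpiece_
[... 160 characters left out ...]
nish_tin 0.62 [383.1 314.3] [0.4359 0.4727 0.    ]
top [ 0.3191019  -0.00236387  1.60697661] [-2.14754677  2.15604586 -0.11328778] 428.3038760313237
plunger_top 0.52 [287.6 195.8] [ 0.4843 -0.0902  0.082 ]
next_hole 0.64 [265.  192.8] [ 0.4992 -0.0096  0.05  ]
faceplate 0.57 [275.6 158.7] [ 0.623 -0.049  0.064]
faceplate 0.28 [284.  194.1] [ 0.4925 -0.0783  0.064 ]
divider 0.95 [277.  164.6] [ 0.6128 -0.056   0.    ]
workpiece_pot 0.77 [274.2 157.4] [ 0.6279 -0.0439  0.064 ]
workpiece_pot 0.7 [199.2 137.3] [0.7051 0.2323 0.064 ]
workpiece_pot 0.7 [207.  214.1] [0.4212 0.2004 0.064 ]
glue_bottle 0.65 [215.6 162.1] [0.6239 0.1781 0.    ]
varnish_tin 0.86 [338.9 163.9] [ 0.6141 -0.2909  0.    ]
```

View pics/scene1.png

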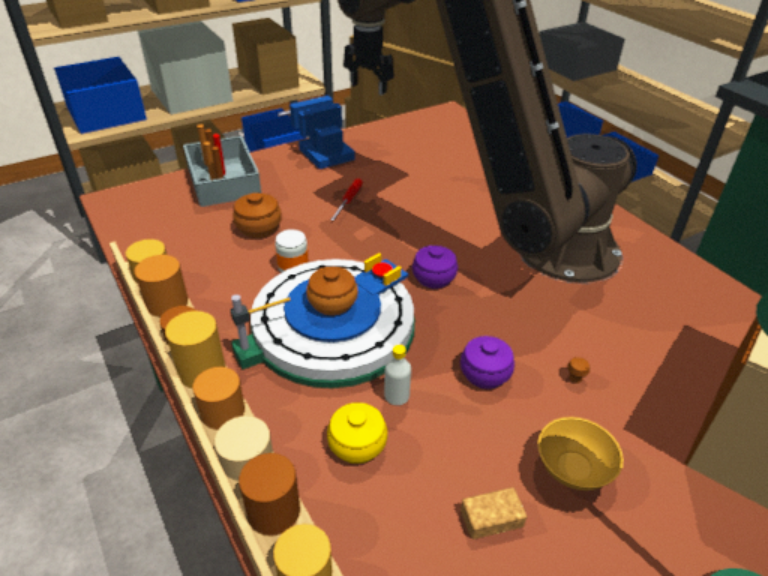

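View pics/top1.png

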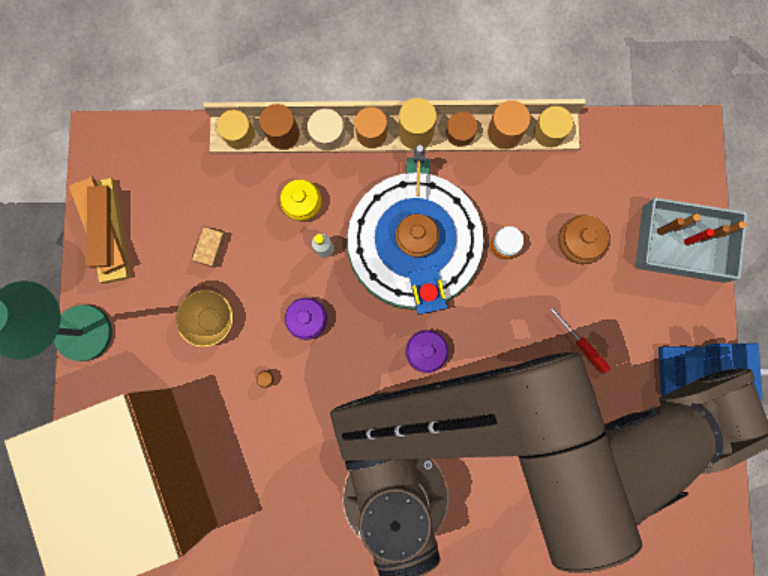

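The scene view shows the brown pot on the blue faceplate (332,290), and the red button between the yellow cheeks (382,270). In the top view the button is at (428,292), with the arm pointing toward the robot. Clockwise from above moves it to image left (+y). The purple pots (305,318) and (427,350) and the yellow pot (300,200) are look-alikes. The job pot is the brown one on the table (417,233). Next I measure precisely.

```bash
cat > m.py <<'E'
from h import *
import sys
def run(tag,names=('scene','top')):
    for n in names:
        c=capture(n); f=c['frame'].astype(int); r,g,b=f[...,0],f[...,1],f[...,2]
        # blob red near the table
        red=((r>140)&(g<60)&(b<60)); yel=((r>170)&(g>130)&(b<80)); 
        for z,nm,mk in [(.082,'red',red),(.094,'yel',yel)]:
            k,lab,st,ce=cv2.connectedComponentsWithStats(mk.astype(np.uint8))
            for i in range(1,k):
                if st[i,4]>5:
                    p=atz(ce[i],c,z)
                    if .4<p[0]<.6 and abs(p[1]+.05)<.13: print(n,nm,st[i,4],np.round(ce[i],1),np.round(p,4))
        # dark holes ring: project, fit
        t=trace('faceplate',c)
        if t: print(n,'faceplate',t[0]['p'])
        dark=((r<45)&(g<45)&(b<45)).astype(np.uint8)
        P=[]
        ys,xs=np.nonzero(dark)
        for x,y in zip(xs,ys):
            p=atz((x,y),c,.05); d=np.hypot(p[0]-.622,p[1]+.05)
            if .125<d<.155: P.append(p[:2])
        P=np.array(P); 
        from scipy.optimize import least_squares
        s=least_squares(lambda q:np.hypot(P[:,0]-q[0],P[:,1]-q[1])-.14,[.622,-.05],loss='soft_l1',f_scale=.004).x
        print(n,'axis',len(P),np.round(s,4))
        for l,z in [('plunger_top',.082),('next_hole',.05),('faceplate',.064),('workpiece_pot',.064)]:
            print(n,l,[(m['p'],np.round(atz(m['point'],c,z)[:2],4)) for m in mark_of(l,c)[:2]])
        q=proj([.55,-.05,.06],c); u,v=int(q[0]),int(q[1])
        cr=c['frame'][max(0,v-70):v+70,max(0,u-80):u+80,::-1]
        cv2.imwrite(f'pics/{n}_{tag}.png',cv2.resize(cr,None,fx=4.5,fy=4,interpolation=cv2.INTER_CUBIC))
run(sys.argv[1])
E
python3 m.py a
```

```text
scene red 78 [253.6 178.8] [ 0.492  -0.0814  0.082 ]
scene yel 45 [248. 172.] [ 0.4979 -0.1077  0.094 ]
scene yel 40 [261.6 181. ] [ 0.4836 -0.0465  0.094 ]
scene faceplate 0.82
scene axis 180 [ 0.6252 -0.0529]
scene plunger_top [(0.6, array([ 0.4888, -0.0877])), (0.16, array([ 0.6632, -0.3434]))]
scene next_hole [(0.94, array([ 0.4826, -0.0173]))]
scene faceplate [(0.7, array([ 0.63  , -0.0497]))]
scene workpiece_pot [(0.97, array([ 0.3999, -0.0158])), (0.96, array([0.4717, 0.2594]))]
top red 112 [285.4 194.4] [ 0.4893 -0.0824  0.082 ]
top yel 26 [294.  192.5] [ 0.4947 -0.1123  0.094 ]
top yel 26 [277.  196.1] [ 0.4822 -0.0517  0.094 ]
top faceplate 0.78
top axis 368 [ 0.6265 -0.0526]
top plunger_top [(0.57, array([ 0.6342, -0.0493])), (0.47, array([ 0.489 , -0.0888]))]
top next_hole [(0.98, array([ 0.4848, -0.0197]))]
top faceplate [(0.92, array([ 0.6376, -0.0505]))]
top workpiece_pot [(0.73, array([ 0.6327, -0.0596])), (0.72, array([0.7001, 0.226 ]))]
```

View pics/top_a.png

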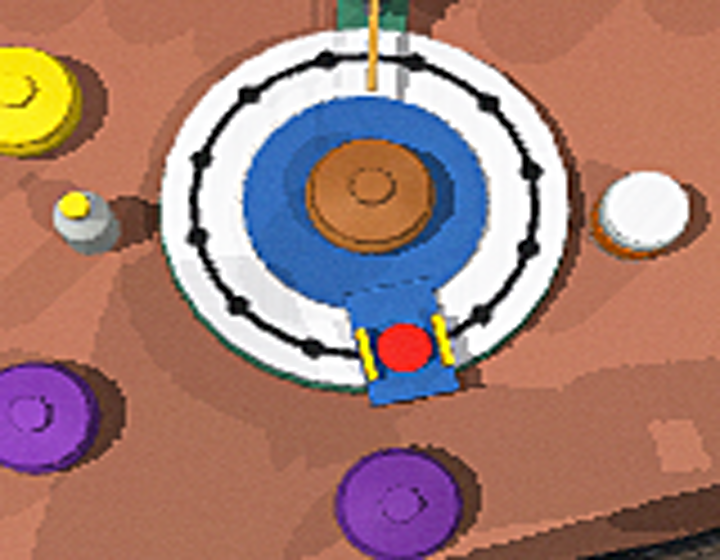

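View pics/scene_a.png

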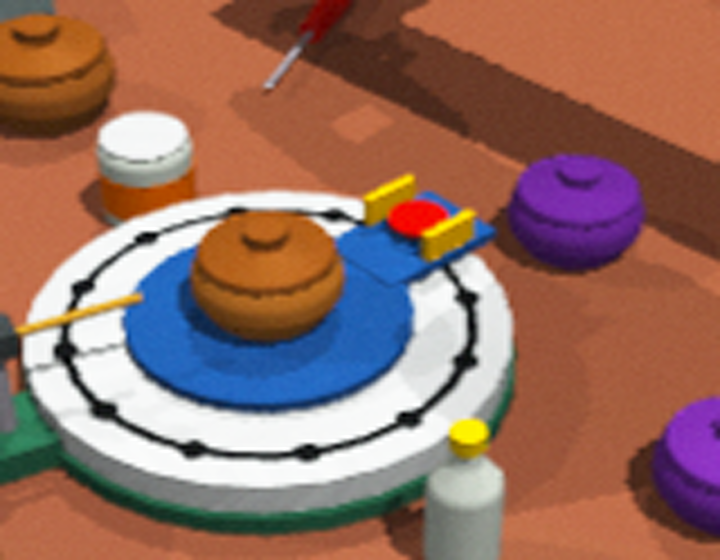

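```bash
python3 - <<'E'
from h import *
s=arm.read_state(); print(rot(s['tcp_rot']).round(3))
A=np.array([.6258,-.0528])
for nm in ['top','scene']:
    c=capture(nm); f=c['frame'].max(2)
    f=f.astype(np.float32)
    # hole phase: darkness around ring
    best=[]
    ph=np.arange(-15,15,.25)
    sc=[]
    for p in ph:
        v=[]
        for k in range(12):
            a=np.radians(p+30*k)
            if abs(((p+30*k)-192+180)%360-180)<25: continue
            for r in (.133,.136,.144,.147):
                u=proj([A[0]+r*np.cos(a),A[1]+r*np.sin(a),.05],c)
                v.append(cv2.getRectSubPix(f,(1,1),(float(u[0]),float(u[1])))[0,0])
        sc.append(np.mean(v))
    sc=np.array(sc); i=np.argsort(sc)[:6]; print(nm,ph[i],sc[i].round(1),sc.mean())
E
```

```text
[[ 0.382 -0.924  0.   ]
 [-0.924 -0.382 -0.   ]
 [ 0.    -0.    -1.   ]]
top [12.5  12.25 12.   12.75 11.75 13.  ] [38.2 38.2 38.6 39.6 40.3 42.8] 170.40192
scene [12.5  12.25 12.75 12.   11.75 13.  ] [69.6 69.7 70.4 70.8 72.8 72.9] 173.16301
```

Both cameras agree: the axis is at (0.6258,−0.0528) and the hole phase is 12.35°. That puts the button at (0.489,−0.083) and the next hole at (0.492,−0.010). Button radius is 0.138–0.140 m, which fits. I'll approach high with the fingers shut.

Call:
move_arm(increments=[-2.26,-2.63,0,0,0,-2.26,-2.63,0,0,0,-2.26,-2.63,0,0,0,-2.26,-2.63,0,0,0,-2.26,-2.63,0,0,0,-2.26,-2.63,0,0,0,-2.26,-2.63,0,0,0,-2.26,-2.63,0,0,0])

```text
time: 2.5
tcp_pos: [0.3645, -0.3292, 0.2315]
tcp_rot: [2.611, -1.747, 0.001]
ft_force: [0.7, -0.4, 0.5]
grip_width: 0.0
```

Call:
move_arm(increments=[-2.26,-2.63,0,0,0,-2.26,-2.63,0,0,0,-2.26,-2.63,0,0,0,-2.26,-2.63,0,0,0,-2.26,-2.63,0,0,0,-2.26,-2.63,0,0,0,-2.26,-2.63,1.0,0.09,0,-2.26,-2.63,1.0,0.088,0])

```text
time: 3.5
tcp_pos: [0.4927, -0.0832, 0.2113]
tcp_rot: [-2.443, 1.975, -0.001]
ft_force: [0.3, -1.2, 0.2]
grip_width: 0.0002
```

```bash
cat > d.py <<'E'
from h import *
import sys
def tool(tgt,s=None):
    s=s or arm.read_state(); Rm=rot(s['tcp_rot'])
    print('t',round(s['time'],2),'tcp',np.round(s['tcp_pos'],4),'F',np.round(s['ft_force'],2),'xang',round(np.degrees(np.arctan2(Rm[1,0],Rm[0,0])),2),'z',Rm[:,2].round(3))
    print('to go cm',(Rm.T@(np.array(tgt)-s['tcp_pos'])*100).round(2))
if __name__=='__main__': tool([float(v) for v in sys.argv[1:4]])
E
python3 d.py .489 -.0827 .12; python3 m.py b
python3 -c "
from h import *
save(capture('wrist'),'w1.png')"
```

```text
t 3.5 tcp [ 0.4927 -0.0832  0.2113] F [ 0.3  -1.16  0.16] xang -77.91 z [ 0.001 -0.    -1.   ]
to go cm [-0.13  0.36  9.13]
scene red 77 [253.7 178.8] [ 0.4921 -0.0812  0.082 ]
scene yel 50 [248.5 172.9] [ 0.4988 -0.1031  0.094 ]
scene yel 67 [261.6 182.5] [ 0.4879 -0.0401  0.094 ]
scene faceplate 0.98
scene axis 177 [ 0.6252 -0.0528]
scene plunger_top [(0.47, array([ 0.4898, -0.0961]))]
scene next_hole [(0.85, array([ 0.4828, -0.0235])), (0.25, array([0.6398, 0.2109]))]
scene faceplate [(0.79, array([ 0.6294, -0.0568]))]
scene workpiece_pot [(0.88, array([0.7503, 0.2826])), (0.87, array([0.4747, 0.2521]))]
top faceplate 0.95
top axis 321 [ 0.6259 -0.0532]
top plunger_top []
top next_hole [(0.76, array([ 0.4904, -0.0062])), (0.47, array([0.6043, 0.441 ]))]
top faceplate [(0.89, array([ 0.6331, -0.0549]))]
top workpiece_pot [(0.78, array([ 0.623 , -0.0504])), (0.78, array([0.419 , 0.2069]))]
```

View pics/w1.png

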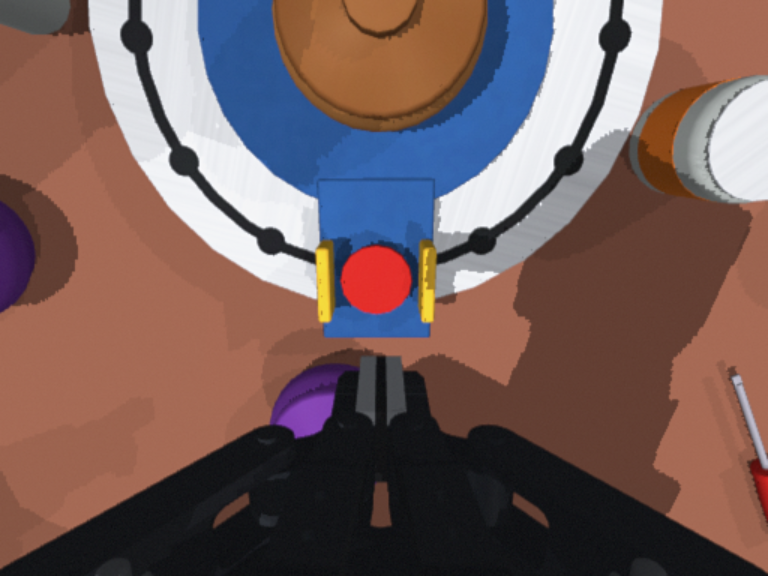

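View pics/scene_b.png

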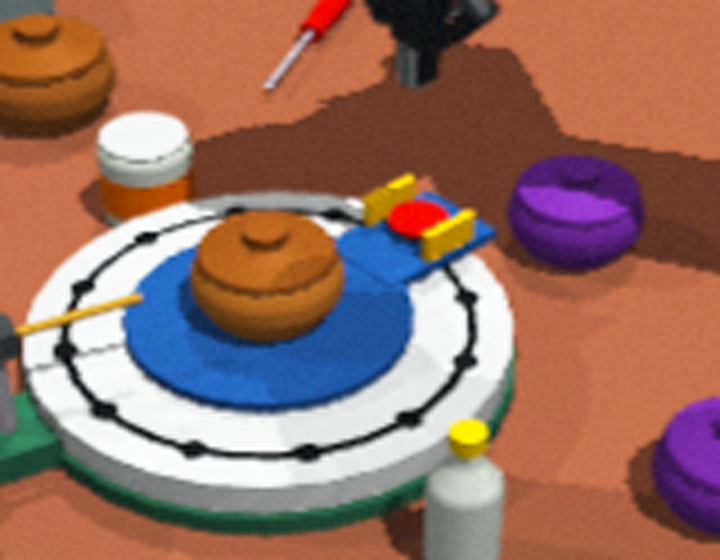

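Call:
move_arm(increments=[-0.06,0.18,2.0,0,0,-0.07,0.18,2.5,0,0,0,0,2.5,0,0,0,0,1.5,0,0,0,0,0.5,0,0,0,0,0,0,0])

```text
time: 4.9
tcp_pos: [0.4885, -0.0839, 0.1214]
tcp_rot: [2.446, -1.972, -0.0]
ft_force: [0.5, -0.2, -0.1]
grip_width: -0.0002
```

```bash
python3 d.py .489 -.0827 .071; python3 -c "
from h import *
c=capture('scene');q=proj([.5,-.08,.08],c);u,v=map(int,q)
cv2.imwrite('pics/s3.png',cv2.resize(c['frame'][v-50:v+40,u-60:u+60,::-1],None,fx=6,fy=6,interpolation=cv2.INTER_CUBIC))
save(capture('wrist'),'w2.png')"
```

```text
t 4.9 tcp [ 0.4885 -0.0839  0.1214] F [ 0.47 -0.22 -0.13] xang -77.75 z [-0. -0. -1.]
to go cm [-0.1  -0.07  5.04]
```

View pics/s3.png

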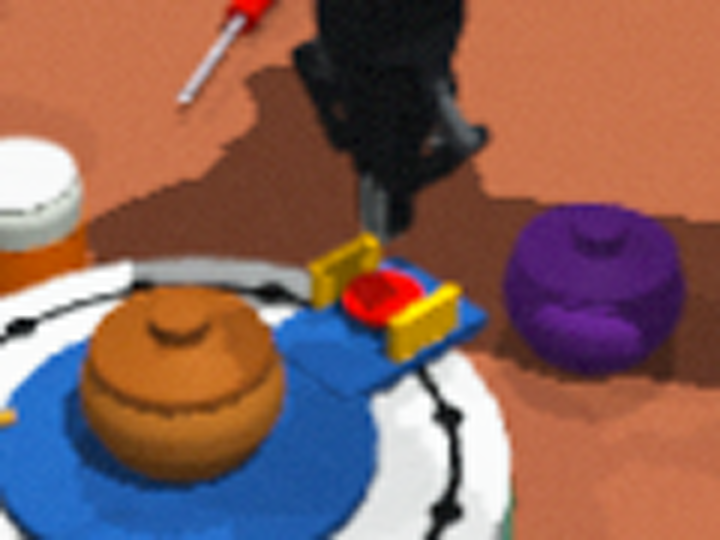

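View pics/w2.png

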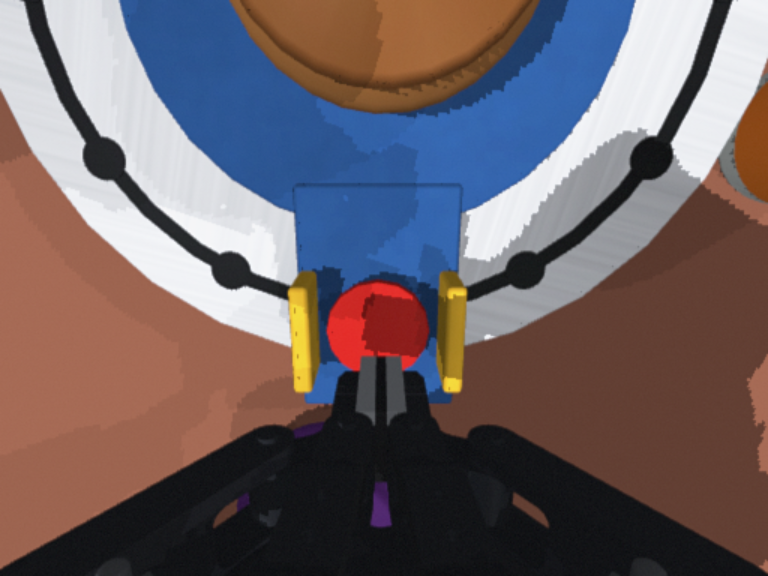

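The wrist view shows the button centred between the cheeks, with the tips in line with it (378,325). I'll press now.

Call:
move_arm(increments=[-0.1,-0.05,1.5,0,0,0,0,1.2,0,0,0,0,0.8,0,0,0,0,0.4,0,0,0,0,0.4,0,0,0,0,0.4,0,0,0,0,0.25,0,0,0,0,0,0,0])

```text
time: 6.0
tcp_pos: [0.4886, -0.0827, 0.0721]
tcp_rot: [2.446, -1.972, 0.0]
ft_force: [-3.3, 0.7, 8.0]
grip_width: -0.0001
```

```bash
python3 d.py .489 -.0827 .0705; python3 -c "
from h import *
c=capture('scene');q=proj([.5,-.08,.08],c);u,v=map(int,q)
cv2.imwrite('pics/s4.png',cv2.resize(c['frame'][v-50:v+40,u-60:u+60,::-1],None,fx=6,fy=6,interpolation=cv2.INTER_CUBIC))"
```

```text
t 6.0 tcp [ 0.4886 -0.0827  0.0721] F [-3.26  0.69  8.01] xang -77.74 z [ 0. -0. -1.]
to go cm [ 0.01 -0.04  0.16]
```

View pics/s4.png

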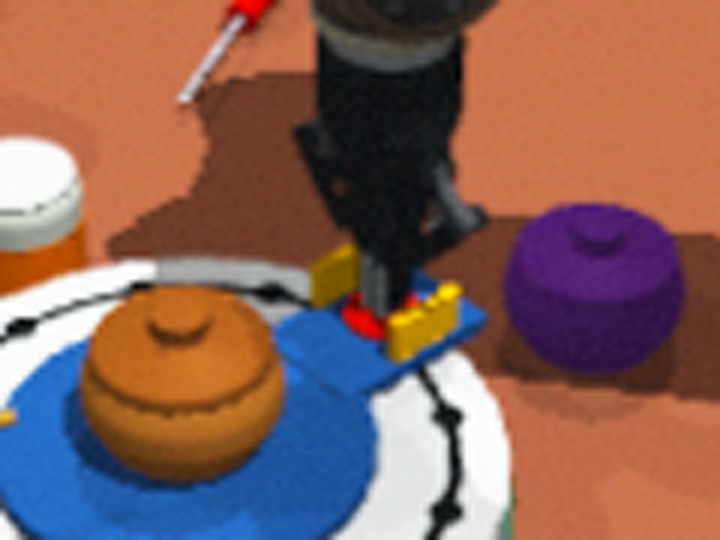

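Call:
move_arm(increments=[0,0,0.16,0,0,-0.489,-0.0085,0,0.0349,0,-0.489,-0.0085,0,0.0349,0,-0.489,-0.0085,0,0.0349,0,-0.489,-0.0085,0,0.0349,0,-0.489,-0.0085,0,0.0349,0,-0.489,-0.0085,0,0.0349,0,0,0,0,0,0])

```text
time: 7.05
tcp_pos: [0.4853, -0.0533, 0.0707]
tcp_rot: [2.226, -2.217, 0.0]
ft_force: [-4.0, 1.1, 9.6]
grip_width: -0.0001
```

```bash
python3 d.py .4924 -.0104 .0705; python3 -c "
from h import *
c=capture('scene');q=proj([.5,-.08,.08],c);u,v=map(int,q)
cv2.imwrite('pics/s5.png',cv2.resize(c['frame'][v-50:v+40,u-60:u+60,::-1],None,fx=6,fy=6,interpolation=cv2.INTER_CUBIC))"
```

```text
t 7.05 tcp [ 0.4853 -0.0533  0.0707] F [-3.97  1.13  9.58] xang -89.75 z [ 0. -0. -1.]
to go cm [-4.29 -0.73  0.02]
```

View pics/s5.png

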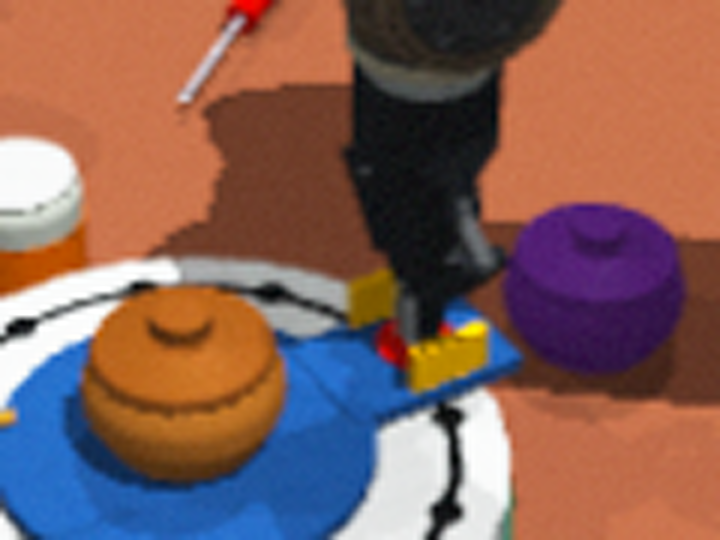

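The arm is turning with the finger, which is still on the button. I'll continue.

Call:
move_arm(increments=[-0.489,-0.0085,0,0.0349,0,-0.489,-0.0085,0,0.0349,0,-0.489,-0.0085,0,0.0349,0,-0.489,-0.0085,0,0.0349,0,-0.489,-0.0085,0,0.0349,0,-0.489,-0.0085,0,0.0349,0,-0.489,-0.0085,0,0.0349,0,0,0,0,0,0])

```text
time: 8.1
tcp_pos: [0.4893, -0.0193, 0.0707]
tcp_rot: [1.939, -2.471, -0.0]
ft_force: [-4.1, 2.8, 9.4]
grip_width: -0.0003
```

```bash
python3 d.py .4924 -.0104 .0705; python3 - <<'E'
from h import *
c=capture('wrist'); save(c,'w6.png')
A=np.array([.6258,-.0528])
f=c['frame'].astype(int); r,g,b=f[...,0],f[...,1],f[...,2]
yel=((r>150)&(g>110)&(b<90)).astype(np.uint8)
k,lab,st,ce=cv2.connectedComponentsWithStats(yel)
P=[]
for i in range(1,k):
    if st[i,4]>30:
        p=atz(ce[i],c,.094); print(st[i],ce[i].round(1),p.round(4)); P.append(p)
E
```

```text
t 8.1 tcp [ 0.4893 -0.0193  0.0707] F [-4.12  2.78  9.39] xang -103.75 z [-0.  0. -1.]
to go cm [-0.94 -0.09  0.02]
[ 143    0  153   50 1358] [211.   32.1] [ 0.5878 -0.0271  0.094 ]
[ 181    0  159   21 2260] [259.9   7.8] [ 0.5909 -0.0452  0.094 ]
[317 227  18  57 483] [327.8 256.9] [ 0.4924 -0.0517  0.094 ]
[305 274   6  17  59] [307.3 283.2] [ 0.4817 -0.0407  0.094 ]
```

View pics/w6.png

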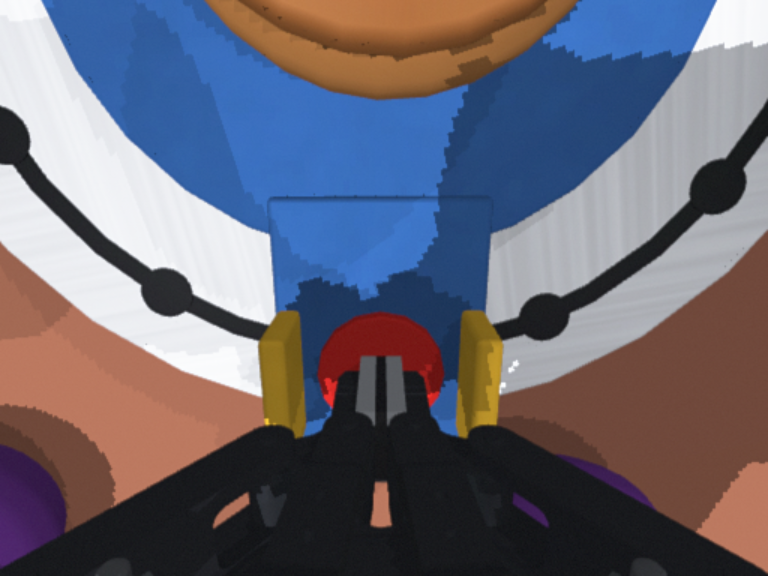

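The finger is centred on the button (380,360) and the arm follows it. About 3.9° remains.

Call:
move_arm(increments=[-0.47,-0.045,0,0.034,0,-0.47,-0.045,0,0.034,0,0,0,0,0,0])

```text
time: 8.52
tcp_pos: [0.492, -0.0103, 0.0705]
tcp_rot: [1.854, -2.535, -0.002]
ft_force: [-5.6, 2.7, 9.5]
grip_width: 0.0002
```

```bash
python3 d.py .4924 -.0104 .0705; python3 - <<'E'
from h import *
c=capture('wrist'); save(c,'w7.png')
f=c['frame'].astype(int); r,g,b=f[...,0],f[...,1],f[...,2]
A=np.array([.6258,-.0528])
red=((r>90)&(g<70)&(b<70)).astype(np.uint8)
c2=capture('top'); save(c2,'t7.png')
c3=capture('scene');q=proj([.5,-.05,.08],c3);u,v=map(int,q)
cv2.imwrite('pics/s7.png',cv2.resize(c3['frame'][v-50:v+50,u-60:u+60,::-1],None,fx=6,fy=6,interpolation=cv2.INTER_CUBIC))
E
```

```text
t 8.53 tcp [ 0.492  -0.0103  0.0705] F [-5.59  2.74  9.46] xang -107.65 z [-0.001  0.    -1.   ]
to go cm [-0.   -0.04  0.  ]
```

View pics/w7.png

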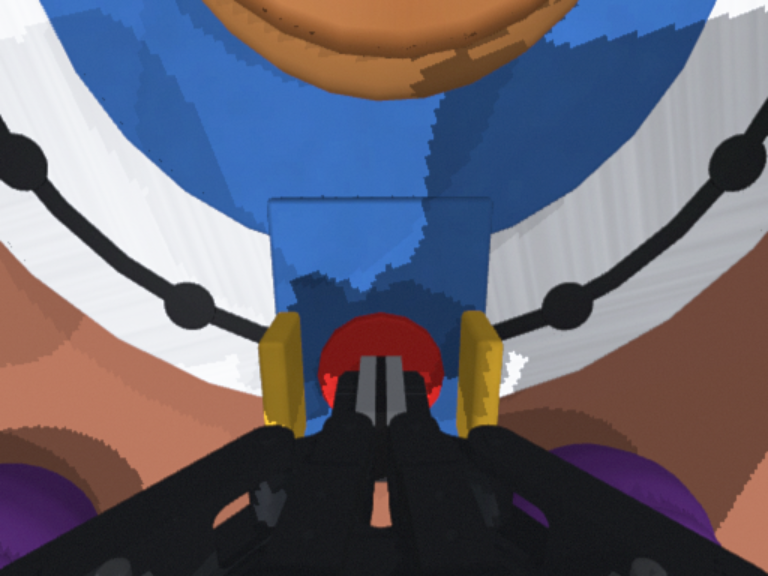

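View pics/s7.png

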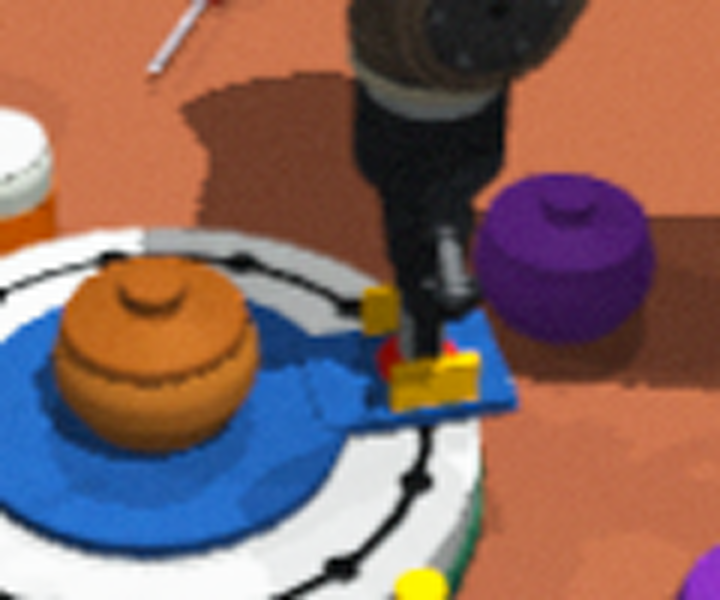

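The holes either side, (190,305) and (568,305), are symmetric about the button (381), so it is over the hole. I'll lift straight up.

Call:
move_arm(increments=[0,0,-0.3,0,0,0,0,-0.4,0,0,0,0,-0.4,0,0,0,0,-0.5,0,0,0,0,-0.9,0,0,0,0,-1.5,0,0,0,0,-2.5,0,0,0,0,-4.0,0,0])

```text
time: 9.68
tcp_pos: [0.4924, -0.0108, 0.1763]
tcp_rot: [1.854, -2.535, -0.001]
ft_force: [-0.4, 0.1, 0.2]
grip_width: -0.0001
```

Call:
move_arm(increments=[0,0,-4,0,0,0,1.5,-4,0,0,0,2,0,0,0,0,2,0,0,0,0,0,0,0,0])

```text
time: 10.3
tcp_pos: [0.4397, 0.0061, 0.2562]
tcp_rot: [-1.854, 2.535, -0.001]
ft_force: [0.5, -0.7, -0.4]
grip_width: -0.0002
```

```bash
python3 d.py .4924 -.0104 .0705; python3 m.py z; python3 - <<'E'
from h import *
save(capture('wrist'),'w8.png')
E
```

```text
t 10.3 tcp [0.4397 0.0061 0.2562] F [ 0.54 -0.68 -0.37] xang -107.62 z [ 0.001 -0.    -1.   ]
to go cm [-0.02 -5.5  18.58]
scene red 72 [264.9 191. ] [ 0.4928 -0.0119  0.082 ]
scene yel 20 [267.8 183. ] [ 0.4721 -0.0286  0.094 ]
scene yel 15 [258.5 184.1] [ 0.5004 -0.0385  0.094 ]
scene yel 41 [268.  195.6] [0.5039 0.0227 0.094 ]
scene faceplate 0.57
scene axis 174 [ 0.6252 -0.0528]
scene plunger_top [(0.43, array([ 0.4902, -0.0208]))]
scene next_hole [(0.67, array([ 0.4846, -0.0201]))]
scene faceplate [(0.66, array([ 0.6411, -0.0509]))]
scene workpiece_pot [(0.88, array([ 0.3946, -0.0127])), (0.79, array([ 0.6285, -0.0505]))]
top faceplate 0.81
top axis 337 [ 0.6262 -0.0525]
top plunger_top []
top next_hole [(0.27, array([ 0.5962, -0.051 ]))]
top faceplate [(0.91, array([ 0.6302, -0.0424]))]
top workpiece_pot [(0.97, array([ 0.3377, -0.067 ])), (0.94, array([ 0.6245, -0.0526]))]
```

View pics/w8.png

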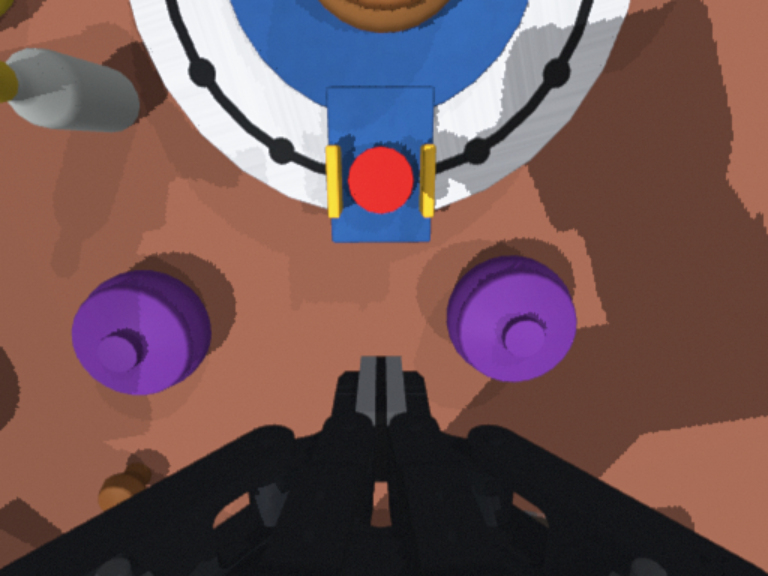

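View pics/scene_z.png

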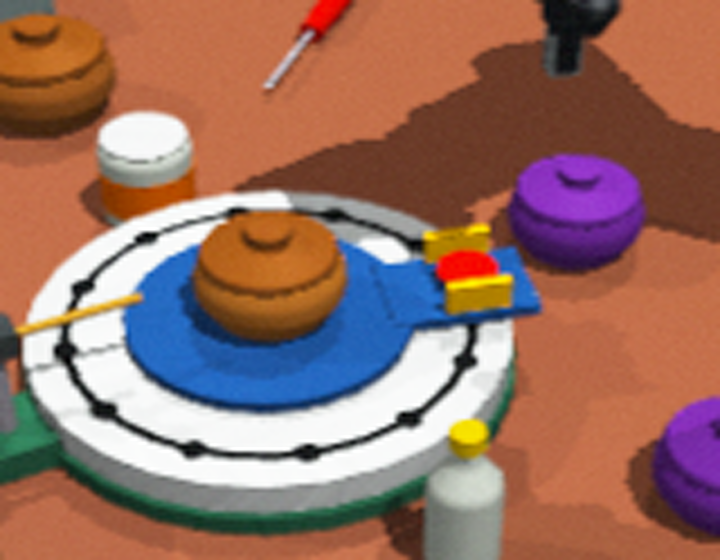

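The wrist view shows the button centred between the cheeks (381,180). The holes either side, (282,151) and (477,151), are symmetric. Next I check that the button is fully up, using its apparent size and its parallax.

```bash
python3 - <<'E'
from h import *
c=capture('wrist');f=c['frame'].astype(int); r,g,b=f[...,0],f[...,1],f[...,2]
red=((r>140)&(g<80)&(b<80)).astype(np.uint8)
k,lab,st,ce=cv2.connectedComponentsWithStats(red);i=1+np.argmax(st[1:,4])
D=2*np.sqrt(st[i,4]/np.pi); cam=np.array(c['position'])
for z in (.082,.073,.069):
    p=atz(ce[i],c,z); print(z,p.round(4),'pred diam px',c['fx']*.044/(rot(c['orientation'])[:,2]@(p-cam)))
print('meas diam',D,st[i],ce[i],cam)
E
```

```text
0.082 [ 0.4936 -0.0097  0.082 ] pred diam px 44.267235769462495
0.073 [ 0.493  -0.0095  0.073 ] pred diam px 43.036750955821766
0.069 [ 0.4928 -0.0094  0.069 ] pred diam px 42.51155863845351
meas diam 43.51215006203655 [ 232   98   43   44 1487] [253.36516476 119.54472091] [ 0.5128431  -0.01609715  0.39677898]
```

Those numbers alone don't settle it. I'll put the wrist camera back at the same pose relative to the arm as in the earlier plunger-up picture (w1) and compare the two.

Call:
move_arm(increments=[0.05,-2.0,1,0,0,0.06,-2.0,1,0,0,0,-1.86,1,0,0,0,0,1.5,0,0,0,0,0,0,0,0,0,0,0,0])

```text
time: 11.75
tcp_pos: [0.496, -0.0129, 0.2107]
tcp_rot: [-1.854, 2.536, -0.001]
ft_force: [0.3, -0.1, 0.4]
grip_width: 0.0002
```

```bash
python3 d.py .4924 -.0104 .12; python3 - <<'E'
from h import *
c=capture('wrist'); save(c,'w9.png')
from scipy.optimize import fsolve
for n in ('w1','w9'):
    f=cv2.imread(f'pics/{n}.png').astype(int)[...,::-1]; r,g,b=f[...,0],f[...,1],f[...,2]
    red=((r>170)&(g<80)&(b<80)).astype(np.uint8)
    yel=((r>170)&(g>120)&(b<100)).astype(np.uint8)
    for nm,m in (('red',red),('yel',yel)):
        k,lab,st,ce=cv2.connectedComponentsWithStats(m)
        for i in range(1,k):
            if st[i,4]>150 and 200<ce[i][0]<520 and ce[i][1]>150: print(n,nm,st[i],ce[i].round(1))
a=cv2.imread('pics/w1.png')[130:360,250:510];b=cv2.imread('pics/w9.png')[130:360,250:510]
cv2.imwrite('pics/cmp.png',cv2.resize(np.hstack([a,b]),None,fx=1.5,fy=1.5))
E
```

```text
t 11.75 tcp [ 0.496  -0.0129  0.2107] F [ 0.29 -0.12  0.41] xang -107.64 z [ 0. -0. -1.]
to go cm [-0.13  0.42  9.07]
w1 red [ 341  246   70   67 3625] [375.6 279.4]
w1 yel [315 248  16  75 923] [322.9 284.9]
w1 yel [421 248  14  75 648] [426.8 292.8]
w9 red [ 344  249   70   68 3646] [378.6 282.5]
w9 yel [424 251  15  75 964] [431.1 288.2]
w9 yel [318 252  16  74 930] [325.9 288.6]
```

View pics/cmp.png

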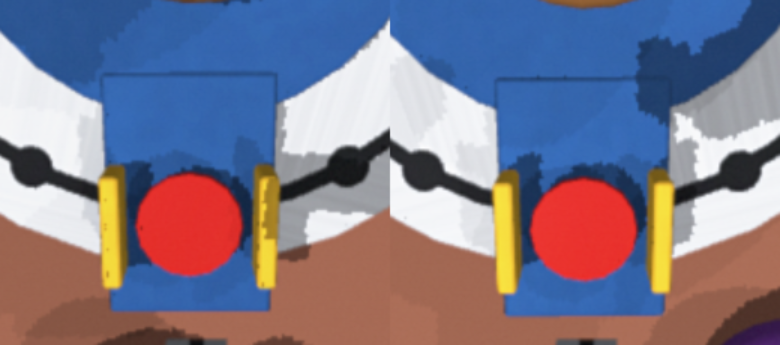

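The button has the same area (3625 before, 3646 now) and the same offset from the cheeks as at the start. A 9 mm drop would shrink it by about 6%, so the plunger is fully up. The holes are symmetric too. I'll retreat and hand in.

Call:
move_arm(increments=[0,0,-3,0,0,0,0,-3,0,0,0,0,0,0,0,0,0,0,0,0])

```text
time: 12.3
tcp_pos: [0.4956, -0.0129, 0.2701]
tcp_rot: [-1.855, 2.536, -0.0]
ft_force: [-0.0, 0.0, 0.3]
grip_width: 0.0001
```

```bash
python3 - <<'E'
from h import *
save(capture('scene'),'end.png'); print(arm.read_state()['ft_force'],arm.read_state()['time']); print(arm.close_job())
E
```

```text
[-0.28615047 -0.05920346  0.70536244] 12.35
the job is handed in; nothing more can be done
None
```

View pics/end.png

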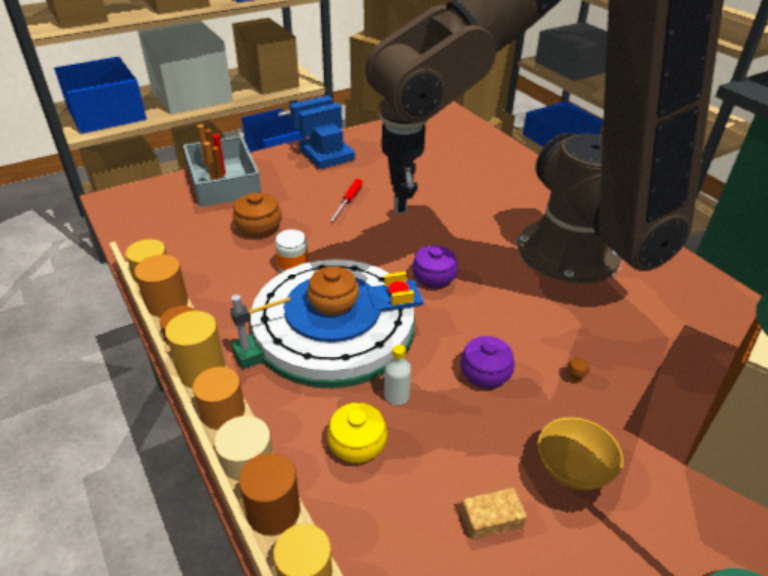

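The table is now one hole (30°) further clockwise, and the plunger is back up in that hole. I pressed the plunger about 11.5 mm with the shut fingertips, at about 9.6 N, and kept it pressed through the turn. Then I lifted straight off and handed the job in at 12.35 s.

**Checks:**
- **Position:** the button is midway between the neighbouring holes, so it is at the next hole.
- **Plunger up:** at the same viewing pose, the button's area and its offset from the cheeks match the picture taken before pressing (area 3646 px against 3625 px). My first size check could not tell up from down, so I relied on this comparison. I did not test the lock by pushing the arm.
- **Pot and bystanders:** the pot still stands on the middle of the faceplate, and by eye the other things have not moved. The wrist force is back near zero and nothing is being touched.

**Disagreements:** the trained networks' `next_hole` and `plunger_top` points were off by up to about 15 mm, and one `plunger_top` report was far off. I used the axis and hole positions fitted from both cameras, which agreed with each other to about 1 mm.

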